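# Unlatch the blue instrument case at the microscope bench

### The job

The blue case holds the counting slides needed next at the microscope. Lift the lever of the draw latch on top of the blue case up past centre until it stands upright or beyond, so that its hook comes free of the keeper, then let go of it; leave the white case latched.

Things in the scene. Friction and masses are not known exactly. Their poses are not given: they have to be found in the camera images.
- blue_case: Blue plastic case standing upright, fixed to the bench: 100 mm thick (x), 190 wide (y), top at z 130. Origin: centre of its underside, z up. Its -x face (at x -50 mm) faces the robot, turned up to 25 degrees. A steel draw latch lies across the middle of the top; its hook runs along +x to a keeper at x +15. Ears beside the hinge pin stand to z 148; nothing else rises above the lever.
- blue_lever (a joint): Angle of the blue case's latch lever, rad: 0 latched (level, pointing along the case's -x), 1.57 upright, 2.0 end stop. The hinge pin is parallel to the case's y, at x -18, y 0, z 142 mm in the case's frame. About 6 N at the grip lifts it off 0; the spring pulls it back shut if let go before about 0.35 rad, beyond that it pulls the lever up and holds it at about 1.6, just past upright.
- blue_grip (a point): Centre of the black grip bar at the free end of the blue case's lever, 64 mm from the hinge pin: 16 mm in diameter, 28 mm long along the case's y with flat ends to pinch. Latched, it hangs 32 mm out from the case's -x face with free space below. The rest of the lever is a steel plate 24 mm wide, 5 mm thick. Moves with the lever.
- white_lever (a joint): Angle of the white case's latch lever, rad, 0 = latched. The white case is the same in all but colour, stands beside the blue one and must stay latched.

How it is judged:
By the outcome, as a careful person would: the job done as asked, in the order asked, and still so for the second after the job is handed in, with the robot touching nothing.
It also fails if it takes over 32 s, if anything falls off the work surface, if the arm or the gripper's body presses on something with over 40 N, if the wrist force passes 120 N, or if a joint passes its speed limit or range.

### The arm

A 7-joint arm with a two-finger parallel gripper is mounted at the origin on the work surface. World frame = base frame: x ahead of the robot, y to its left, z up, the work surface at z = 0. Lengths are in m, angles in rad, forces in N, time in s.
With the tool pointing down it reaches from about 0.4 to 0.9 m from the base axis. Payload 5.5 kg.
Tool frame: the origin (TCP) lies between the finger pads; the fingertips stand 25 mm ahead of it and the grasp point (between the pads) lies 6 mm ahead of it (env.tips_ahead is the distance from the TCP to the fingertips, in m); z points along the fingers, x is the direction in which the jaws open and shut, and the axes are right-handed (so a half turn about z gives the same grasp; the last joint's range is limited). The gripper opens to 85 mm and grips with 20 to 120 N. Pads are 22 mm wide; open, the fingers measure 114 mm over their backs; the gripper's body (76 mm by 85 mm) begins 54 mm behind the grasp point. The pads swing forward as they close: fully open they stand 13 mm farther back than shut.
Start: joints at [-0.964, 0.501, -0.427, 1.55, 0.221, 1.138, -0.21], TCP at [0.219, 0.612, 0.256] pointing down, gripper open.
Joint ranges: [-2.88, 2.88], [-0.31, 2.03], [-1.54, 1.56], [0.2, 2.42], [-1.41, 4.55], [0.19, 2.02], [-2.57, 2.57]. Speed limits (rad/s): [2.57, 2.57, 3.14, 3.14, 3.14, 3.14, 3.14].

### API

Orientations are given as a rotation vector (axis times angle).
In Python, from workcell import env gives the robot as it stands. The module is installed in compiled form; this text tells all that it offers.
- The arm moves only by the tool drive_tool, never from a script. Its argument "motion" is a list that holds one entry, the list of rows, each a list of 5 numbers: the shift along the tool's x, y, z in m, then the turn about the tool's z in degrees, then the finger opening in m, from 0 to 0.0854. A call has 1 to 5 rows; each row shifts and turns the pose as measured when the row begins, along the tool's axes as they then stand; what a row does not reach is not made up. A row lasts 1/8 s, in which the tool goes at most 62.5 mm and 10.7 degrees, less where a joint would pass 70% of its speed; a pose out of reach is approached as far as the arm can. A call is refused whole if a number of a shift passes 0.0625 or a number of a turn 10.7, either way. A call with a gripper value outside its range is refused whole. The fingers move at their own pace and stop on an object; "squeeze" is the grip in N (left out, the last holds). Time passes only in rows, so rows that do not move let the fingers close. It gives the time, the measured TCP pose, the force and the opening at its end, in the units of the state.
- env.observe(): the state, without advancing time (a new reading comes with each control period).
- env.grab_frame(name): name is "side" or "top"; returns a dict with "image" (384x512x3 uint8, red, green, blue), "camera_matrix" (3x3 intrinsics, pixels), "view" (4x4, takes a point from world to camera coordinates). Camera axes: x right, y down, z forward; pixel columns grow to the right and rows downward; lengths in m; the calibration is good to about 2 mm. A picture is of the moment at which its call begins. There is no depth.
- env.finish_job(): hands the job in, once; it reports no verdict.
Trained networks look in the newest picture that a camera, given by its name, has taken for a name from the list of things; names that differ only in an ending like _2 or _b are one class to them, and where a whole thing is asked for, a point or a joint stands for the part that bears it (a point fixed in the world has none). Each returns a list of dicts, best first, with "score" (0 to 1); they miss things now and then, are a little off and sometimes report something else, mostly with a low value. They report only what shows in the picture. A call takes as long as a camera call.
- env.spot_in(thing, camera): "pixel" ([column, row] in pixels, amid what is visible of it).
The state is a dict: "clock": time; "joints": joint angles; "qd": joint speeds; "joint_torque": joint torques, N m; "tcp_pos": TCP position; "eef_rot": TCP orientation; "wrist_force": force on the tool from outside, world axes, zero at the start; "moment": the same for the moment, N m; "width": opening from 0.0 (shut) to 1.0 (fully open).
Only numpy, scipy, OpenCV 4.12 (cv2) and the standard library are available. Lean on these libraries where they do the work, as an engineer would, in place of code of your own. Each camera call takes 0.05 s, during which the arm holds its last target.

## Working session

There is one attempt and no reset: what is moved stays moved. The work goes in short steps, Python scripts to look and compute and a tool call to move; the robot and the scene stay as the last step left them, time stands still between calls to the robot, and variables do not carry over. Pictures are saved under pics/ and viewed, and the job is handed in when it is done.

Besides the shell and the picture viewer there is one more tool, called after "Call:" as name(argument=value, ...), one argument or row to a line, values as JSON. drive_tool: Moves the arm, as the interface text tells. Its arguments: {"type":"object","properties":{"motion":{"type":"array"},"squeeze":{"type":"number"}},"required":["motion"]}

```bash
mkdir -p pics
cat > h.py <<'E'
import numpy as np, cv2
from workcell import env
def cam(n,f):
    d=env.grab_frame(n); cv2.imwrite(f'pics/{f}.png',cv2.cvtColor(d['image'],cv2.COLOR_RGB2BGR)); return d
def P(d): return np.array(d['camera_matrix'])@np.array(d['view'])[:3]
def tri(d1,p1,d2,p2):
    X=cv2.triangulatePoints(P(d1),P(d2),np.array(p1,float).reshape(2,1),np.array(p2,float).reshape(2,1)); return (X[:3]/X[3]).ravel()
def proj(d,X):
    q=P(d)@np.append(X,1); return q[:2]/q[2]
E
python3 - <<'E'
from h import *
s=cam('side','s1');t=cam('top','t1')
for n in ['blue_case','blue_grip','blue_lever','white_lever','white_case']:
  for c in ['side','top']:
    try: print(n,c,[(np.round(r['pixel'],1).tolist(),round(r['score'],2)) for r in env.spot_in(n,c)])
    except Exception as e: print(n,c,e)
for d in (s,t):
  V=np.array(d['view']); print(-V[:3,:3].T@V[:3,3]); print(V.round(3).tolist())
o=env.observe(); print(o)
E
```

```text
blue_case side [([164.3, 241.4], 0.64)]
blue_case top [([167.2, 158.5], 0.89)]
blue_grip side [([170.3, 224.3], 0.76)]
blue_grip top [([155.1, 168.7], 0.56)]
blue_lever side [([165.5, 222.0], 0.7)]
blue_lever top [([153.4, 174.5], 0.83)]
white_lever side [([333.7, 151.6], 0.68)]
white_lever top [([356.8, 208.4], 0.59)]
white_case side it knows: blue_case, blue_grip, blue_lever, white_lever
white_case top it knows: blue_case, blue_grip, blue_lever, white_lever
[0.1451774  0.46423199 0.55109164]
[[-0.742, -0.67, -0.006, 0.422], [-0.377, 0.425, -0.823, 0.311], [0.554, -0.608, -0.568, 0.515], [0.0, 0.0, 0.0, 1.0]]
[ 0.50235823 -0.00433601  1.11070182]
[[0.024, -1.0, 0.018, -0.036], [-0.996, -0.025, -0.081, 0.59], [0.081, -0.016, -0.997, 1.066], [0.0, 0.0, 0.0, 1.0]]
{'clock': 0.5, 'joints': array([-0.96379204,  0.50093639, -0.42703646,  1.55045771,  0.22077982,
        1.13831099, -0.21030393]), 'qd': array([-5.31520150e-04, -9.55920625e-04, -1.68012063e-03, -1.64111936e-03,
        5.73425459e-04,  7.05955155e-05, -1.26198112e-03]), 'joint_torque': array([ 2.38119370e-03, -5.68825364e+01, -5.80348313e+00, -2.81049961e+01,
        1.27107449e-02,  3.22148342e-03,  2.25065935e-05]), 'tcp_pos': array([0.21902058, 0.61194652, 0.25626597]), 'eef_rot': array([-2.56863074e+00, -1.80877933e+00,  1.73732521e-04]), 'wrist_force': array([-0.18755029, -0.35084079, -0.36727491]), 'moment': array([-0.0071376 , -0.00906909,  0.02452363]), 'width': 0.9942988966030327}
```

View pics/s1.png

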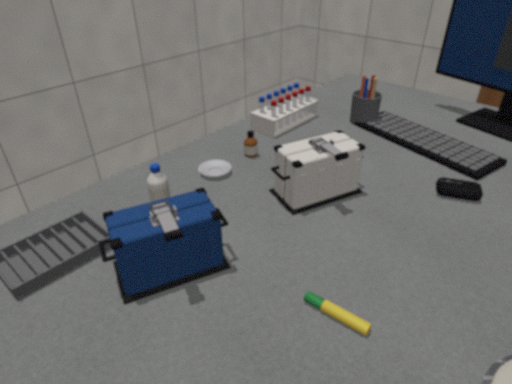

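View pics/t1.png

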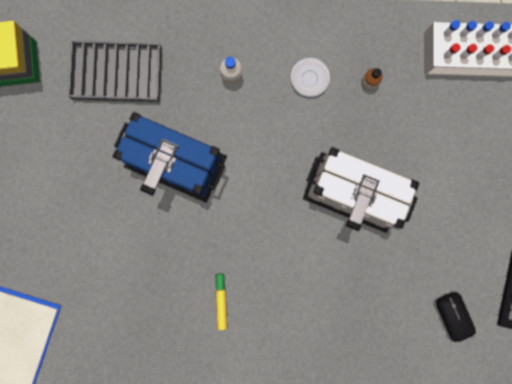

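The side view shows the blue case with its lever, grip end near (173,233). In the top view the grip is near (149,190) and the hinge ears near (162,155). The network's grip spot at (155,169) lies partway up the lever, so I'll enlarge both views.

Run:
```python
import cv2
s=cv2.imread('pics/s1.png');t=cv2.imread('pics/t1.png')
cv2.imwrite('pics/sz.png',cv2.resize(s[190:265,100:240],None,fx=5,fy=5,interpolation=cv2.INTER_CUBIC))
cv2.imwrite('pics/tz.png',cv2.resize(t[105:205,105:235],None,fx=5,fy=5,interpolation=cv2.INTER_CUBIC))
```

```text
(no output)
```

View pics/sz.png

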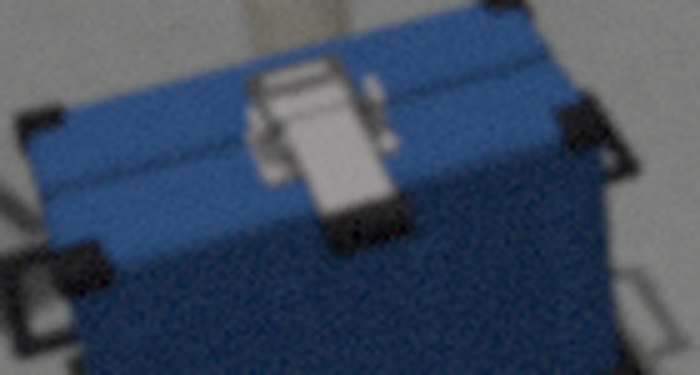

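View pics/tz.png

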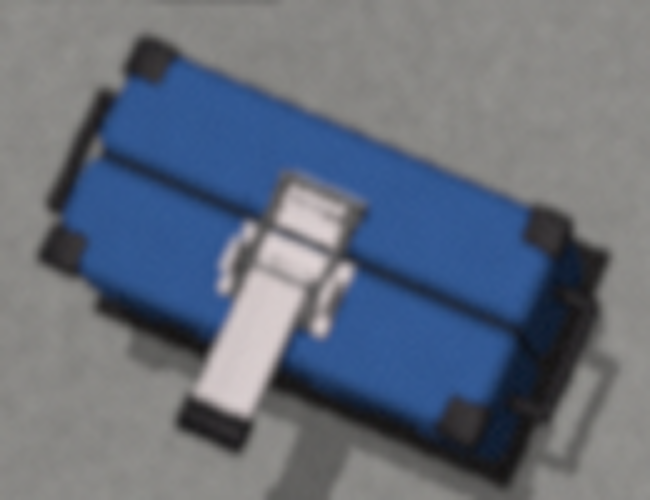

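Enlarged, the black grip's centre is at side pixel (174,234.4) and top pixel (147.8,189.8). The case's top corners are also visible in the top view.

Run:
```python
from h import *
from scipy.optimize import least_squares
s=env.grab_frame('side');t=env.grab_frame('top')
S=lambda u,v:(100+u/5-.4,190+v/5-.4); T=lambda u,v:(105+u/5-.4,105+v/5-.4)
g=tri(s,S(370,220),t,T(214,424)); print('grip',g, proj(s,g),proj(t,g))
c={'fl':((.05,.095,.13),S(22,115),T(140,38)),'fr':((.05,-.095,.13),S(530,0),T(570,212)),'nr':((-.05,-.095,.13),S(605,142),T(488,442)),'nl':((-.05,.095,.13),S(75,290),T(42,258))}
for k,(m,a,b) in c.items(): print(k,tri(s,a,t,b))
gm=(-.082,0,.142)
def w(p,m):
    c_,s_=np.cos(p[2]),np.sin(p[2]); return np.array([p[0]+c_*m[0]-s_*m[1],p[1]+s_*m[0]+c_*m[1],m[2]+p[3]])
def res(p):
    r=[]
    for m,a,b in list(c.values())+[(gm,S(370,220),T(214,424))]*2:
        X=w(p,m); r+=list(proj(s,X)-a)+list(proj(t,X)-b)
    return r
f=least_squares(res,[.65,.2,-.35,0],loss='soft_l1'); print(f.x,np.degrees(f.x[2]),np.round(f.fun,1)); print('grip model',w(f.x,gm),'pin',w(f.x,(-.018,0,.142)))
o=env.observe(); from scipy.spatial.transform import Rotation as R
print(R.from_rotvec(o['eef_rot']).as_matrix().round(3), o['clock'])
```

```text
grip [0.57251228 0.19895311 0.14626933] [174.06660734 233.64648356] [147.22244038 189.23172942]
fl [0.72819442 0.23757925 0.13268439]
fr [0.66151097 0.0611444  0.12449784]
nr [0.57121018 0.09523841 0.11857519]
nl [0.63799523 0.27333241 0.12729883]
[ 0.64948737  0.16807212 -0.3802242  -0.00076541] -21.785241871265104 [-0.7  0.9  0.5 -1.  -2.2 -2.   0.7  1.   1.5 -3.  -2.9  0.5 -2.3 -0.7
 -0.6  0.   0.8  2.1  0.6 -0.4  0.8  2.1  0.6 -0.4]
grip model [0.57334369 0.19850467 0.14123459] pin [0.6327729  0.17475244 0.14123459]
[[ 0.337  0.941 -0.   ]
 [ 0.941 -0.337  0.   ]
 [ 0.    -0.    -1.   ]] 0.6
```

Fit and triangulation agree within about 1 mm in x, y and 5 mm in z: grip at (0.573, 0.199, 0.142), yaw -21.8°. The tool's jaw axis is already nearly along the bar. I'll move over to it while staying high.

Call:
drive_tool(
  motion=[
    [[-0.022,0.039,0,2.1,0.0854],[-0.022,0.039,0,0,0.0854],[-0.022,0.039,0,0,0.0854],[-0.022,0.039,0,0,0.0854],[-0.022,0.039,0,0,0.0854]],
  ],
)

```text
clock: 1.23
tcp_pos: [0.3603, 0.438, 0.2562]
eef_rot: [-2.591, -1.77, -0.001]
wrist_force: [0.4, -0.3, -0.0]
width: 1.0
```

Call:
drive_tool(
  motion=[
    [[-0.022,0.039,0,0,0.0854],[-0.022,0.039,0,0,0.0854],[-0.022,0.039,0,0,0.0854],[-0.022,0.039,0,0,0.0854],[0,0,0,0,0.0854]],
  ],
)

```text
clock: 1.85
tcp_pos: [0.4804, 0.2902, 0.2567]
eef_rot: [-2.599, -1.761, -0.006]
wrist_force: [-0.1, 0.5, -0.5]
width: 0.998
```

```bash
cat > g.py <<'E'
from h import *
from scipy.spatial.transform import Rotation as R
import sys
tg=np.array([float(a) for a in sys.argv[1:4]])
o=env.observe(); M=R.from_rotvec(o['eef_rot']).as_matrix()
print('t',o['clock'],'tcp',o['tcp_pos'].round(4),'xang',np.degrees(np.arctan2(M[1,0],M[0,0])).round(2),'z',M[:,2].round(3),'F',o['wrist_force'].round(1),'w',o['width'],'shift',(M.T@(tg-o['tcp_pos'])).round(4))
E
python3 g.py .573 .1985 .148
```

```text
t 1.85 tcp [0.4804 0.2902 0.2567] xang 68.24 z [ 0.002  0.003 -1.   ] F [-0.1  0.5 -0.5] w 0.998459211808587 shift [-0.0513  0.1199  0.1086]
```

Call:
drive_tool(
  motion=[
    [[-0.017,0.04,0.01,0,0.0854],[-0.017,0.04,0.01,0,0.0854],[-0.017,0.04,0.01,0,0.0854],[0,0,0,0,0.0854]],
  ],
)

```text
clock: 2.35
tcp_pos: [0.5743, 0.2008, 0.2268]
eef_rot: [-2.593, -1.767, -0.011]
wrist_force: [-0.6, -0.0, -0.2]
width: 1.0
```

```bash
python3 g.py .573 .1985 .148
python3 - <<'E'
from h import *
s=cam('side','s2');t=cam('top','t2')
a=cv2.imread('pics/s2.png')[120:280,60:260];b=cv2.imread('pics/t2.png')[90:250,60:260]
cv2.imwrite('pics/c2.png',cv2.resize(np.hstack([a,b]),None,fx=2,fy=2))
E
```

```text
t 2.35 tcp [0.5743 0.2008 0.2268] xang 68.55 z [ 0.004  0.007 -1.   ] F [-0.6 -0.  -0.2] w 1.0003243207216428 shift [-0.0032 -0.0005  0.0788]
```

View pics/c2.png

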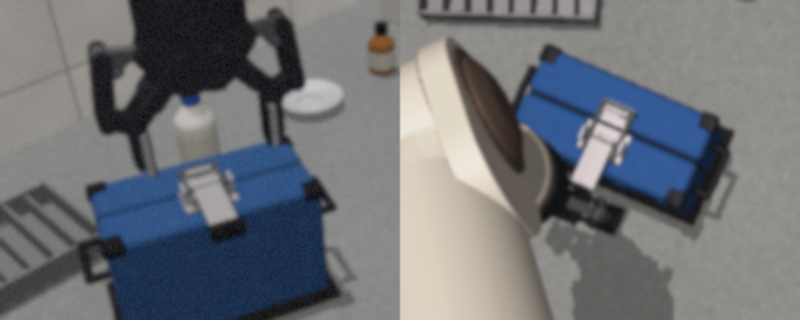

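The side view shows the open fingers straddling the lever from above, with tips near (135,206) and (196,190). The bar is at about (173,234).

Run:
```python
from h import *
from scipy.spatial.transform import Rotation as R
s=env.grab_frame('side');o=env.observe();M=R.from_rotvec(o['eef_rot']).as_matrix()
for dx in(-.0427,0,.0427): print(proj(s,o['tcp_pos']+M@[dx,0,.012]))
```

```text
[191.67014873 193.37901221]
[164.40485055 200.47168866]
[135.59957539 207.96496805]
```

Call:
drive_tool(
  motion=[
    [[-0.003,0,0.02,0.4,0.0854],[0,0,0.025,0,0.0854],[0,0,0.02,0,0.0854],[0,0,0,0,0.0854]],
  ],
)

```text
clock: 3.0
tcp_pos: [0.5671, 0.2137, 0.1645]
eef_rot: [-2.577, -1.78, -0.022]
wrist_force: [0.1, -0.6, -0.4]
width: 1.004
```

```bash
python3 g.py .573 .1985 .148
python3 - <<'E'
from h import *
s=cam('side','s3')
a=cv2.imread('pics/s3.png')[150:280,80:260]
cv2.imwrite('pics/c3.png',cv2.resize(a,None,fx=4,fy=4))
E
```

```text
t 3.0 tcp [0.5671 0.2137 0.1645] xang 69.28 z [ 0.006  0.016 -1.   ] F [ 0.1 -0.6 -0.4] w 1.003733372840959 shift [-0.0124  0.0109  0.0163]
```

View pics/c3.png

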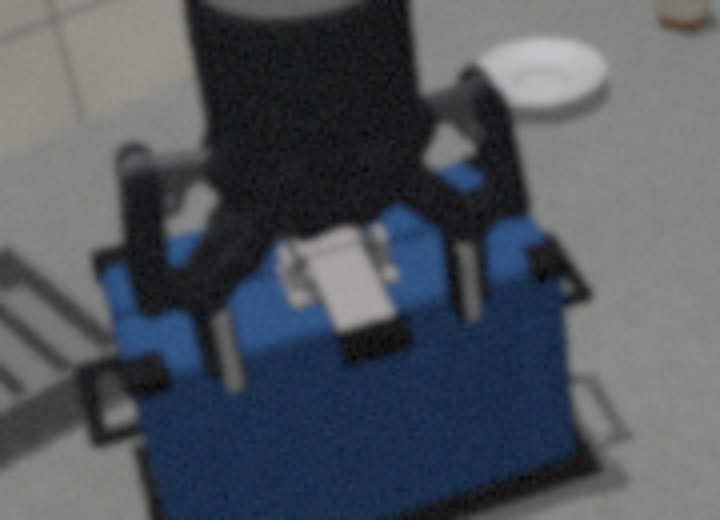

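The fingers straddle the bar, but the tool drifted about 15 mm sideways and back as it came down. I'll check the joint margins and then correct.

Call:
drive_tool(
  motion=[
    [[-0.012,0.011,0.002,0,0.0854],[0,0,0,0,0.0854]],
  ],
)

```text
clock: 3.3
tcp_pos: [0.5752, 0.1992, 0.1657]
eef_rot: [-2.577, -1.783, -0.03]
wrist_force: [-0.3, -0.3, 0.1]
width: 1.0
```

```bash
python3 g.py .573 .1985 .148; python3 -c "
from h import *
o=env.observe();print(o['joints'].round(3),o['qd'].round(3))"
```

```text
t 3.3 tcp [0.5752 0.1992 0.1657] xang 69.38 z [ 0.011  0.017 -1.   ] F [-0.3 -0.3  0.1] w 1.000062318752029 shift [-0.0018 -0.0019  0.0176]
[-0.189  0.496 -0.238  1.755  0.13   0.889  0.731] [-0.02  -0.011 -0.035 -0.007 -0.016 -0.001 -0.003]
```

Call:
drive_tool(
  motion=[
    [[-0.003,0.0,0.009,1.2,0.0854],[-0.003,0.0,0.008,0,0.0854],[0,0,0,0,0.0854]],
  ],
)

```text
clock: 3.68
tcp_pos: [0.5735, 0.1932, 0.1483]
eef_rot: [-2.597, -1.753, -0.032]
wrist_force: [0.5, -0.3, -0.5]
width: 1.005
```

```bash
python3 g.py .573 .1985 .148
python3 - <<'E'
from h import *
s=cam('side','s4')
a=cv2.imread('pics/s4.png')[150:280,80:260]
cv2.imwrite('pics/c4.png',cv2.resize(a,None,fx=4,fy=4))
E
```

```text
t 3.675 tcp [0.5735 0.1932 0.1483] xang 68.02 z [ 0.012  0.018 -1.   ] F [ 0.5 -0.3 -0.5] w 1.0045819504491162 shift [ 0.0047 -0.0025  0.0003]
```

View pics/c4.png

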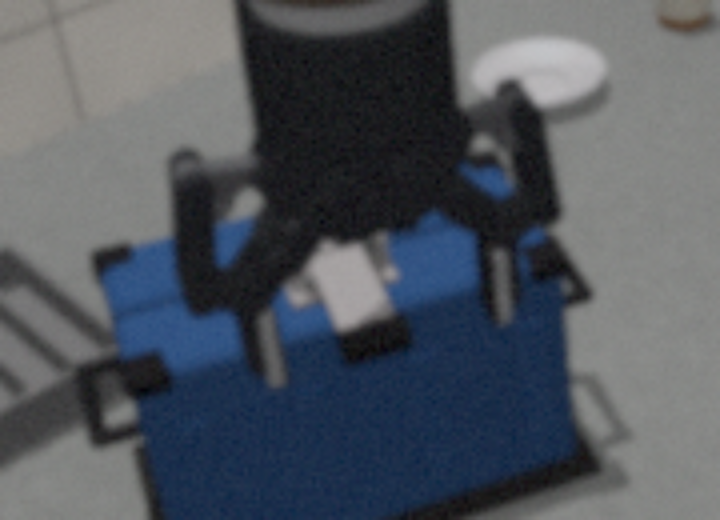

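The fingers straddle the bar, whose centre is at crop (376,340), but they sit about 4 mm too far right. I'll correct that and close.

Call:
drive_tool(
  motion=[
    [[0.004,-0.002,0,0,0.06],[0,0,0,0,0.04],[0,0,0,0,0.015],[0,0,0,0,0.015],[0,0,0,0,0.015]],
  ],
  squeeze=40,
)

```text
clock: 4.35
tcp_pos: [0.5735, 0.1993, 0.1492]
eef_rot: [-2.596, -1.754, -0.034]
wrist_force: [-0.1, 0.6, -0.3]
width: 0.315
```

```bash
python3 g.py .573 .1985 .148
python3 - <<'E'
from h import *
s=cam('side','s5')
a=cv2.imread('pics/s5.png')[150:280,80:260]
cv2.imwrite('pics/c5.png',cv2.resize(a,None,fx=4,fy=4))
E
```

```text
t 4.35 tcp [0.5735 0.1993 0.1492] xang 68.1 z [ 0.013  0.019 -1.   ] F [-0.1  0.6 -0.3] w 0.3147903445296256 shift [-0.0009 -0.0002  0.0012]
```

View pics/c5.png

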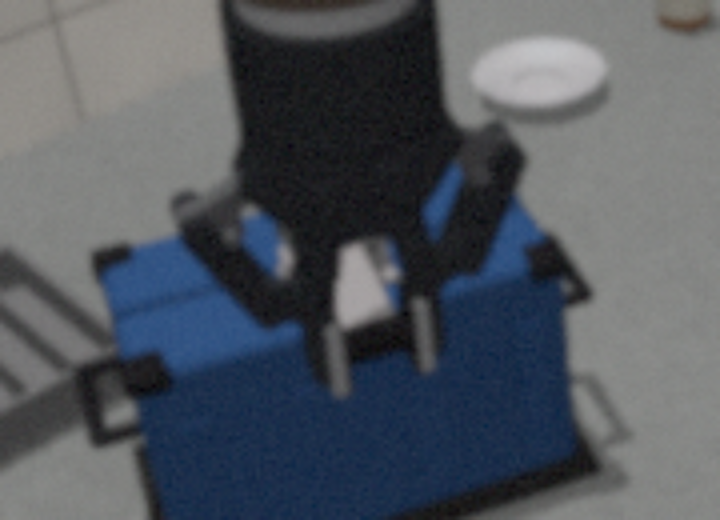

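The bar is pinched across its ends: opening about 27 mm, and the wrist force is unchanged. Next I lift along the arc, with tool y pointing toward the hinge.

Call:
drive_tool(
  motion=[
    [[0,0,-0.006,0,0.015],[0,0.001,-0.006,0,0.015],[0,0.0015,-0.006,0,0.015]],
  ],
  squeeze=50,
)

```text
clock: 4.78
tcp_pos: [0.5748, 0.1986, 0.164]
eef_rot: [-2.594, -1.753, -0.031]
wrist_force: [5.0, 3.3, -10.1]
width: 0.314
```

```bash
cat > a.py <<'E'
from h import *
from scipy.spatial.transform import Rotation as R
import sys
o=env.observe(); M=R.from_rotvec(o['eef_rot']).as_matrix()
g0=np.array([.5735,.1993,.1492]); u=np.array([np.cos(-.38),np.sin(-.38),0]); v=np.array([-u[1],u[0],0])
r=o['tcp_pos']-g0
print('t',o['clock'],'fwd',(r@u).round(4),'side',(r@v).round(4),'up',r[2].round(4),'theta',np.arctan2(r[2],.064-r@u).round(3),'F',o['wrist_force'].round(1),'M',o['moment'].round(2),'w',o['width'].round(3),'xang',np.degrees(np.arctan2(M[1,0],M[0,0])).round(1),M[:,2].round(3))
for th in map(float,sys.argv[1:]):
  tg=g0+u*.064*(1-np.cos(th))+[0,0,.064*np.sin(th)]
  print(th,(M.T@(tg-o['tcp_pos'])).round(4))
E
python3 a.py .3 .4 .5 .6 .7 .8
```

```text
Traceback (most recent call last):
  File "a.py", line 7, in <module>
    print('t',o['clock'],'fwd',(r@u).round(4),'side',(r@v).round(4),'up',r[2].round(4),'theta',np.arctan2(r[2],.064-r@u).round(3),'F',o['wrist_force'].round(1),'M',o['moment'].round(2),'w',o['width'].round(3),'xang',np.degrees(np.arctan2(M[1,0],M[0,0])).round(1),M[:,2].round(3))
                                                                                                                                                                                             ^^^^^^^^^^^^^^^^
AttributeError: 'float' object has no attribute 'round'
```

```bash
sed -i "s/o\['width'\].round(3)/round(o['width'],3)/" a.py; python3 a.py .3 .4 .5 .6 .7 .8
```

```text
t 4.775 fwd 0.0015 side -0.0002 up 0.0148 theta 0.233 F [  5.    3.3 -10.1] M [ 0.61 -0.46  0.  ] w 0.314 xang 68.1 [ 0.011  0.02  -1.   ]
0.3 [ 0.0003  0.0014 -0.0041]
0.4 [ 0.0004  0.0036 -0.0101]
0.5 [ 0.0006  0.0064 -0.0158]
0.6 [ 0.0007  0.0098 -0.0213]
0.7 [ 0.0008  0.0137 -0.0264]
0.8 [ 0.0009  0.018  -0.031 ]
```

The lever is following, with about 10 N of pull.

Call:
drive_tool(
  motion=[
    [[0,0.003,-0.008,0,0.015],[0,0.003,-0.007,0,0.015],[0,0.004,-0.007,0,0.015],[0,0.004,-0.006,0,0.015]],
  ],
)

```text
clock: 5.28
tcp_pos: [0.5878, 0.1933, 0.1932]
eef_rot: [-2.592, -1.753, -0.031]
wrist_force: [4.9, 2.4, -7.2]
width: 0.315
```

```bash
python3 a.py  .7 .8 .9 1 1.1 1.2
python3 - <<'E'
from h import *
s=cam('side','s6')
a=cv2.imread('pics/s6.png')[130:280,80:260]
cv2.imwrite('pics/c6.png',cv2.resize(a,None,fx=4,fy=4))
E
```

```text
t 5.275 fwd 0.0155 side -0.0003 up 0.044 theta 0.737 F [ 4.9  2.4 -7.2] M [ 0.44 -0.6  -0.05] w 0.315 xang 68.1 [ 0.01   0.021 -1.   ]
0.7 [ 0.0002 -0.0005  0.0028]
0.8 [ 0.0003  0.0039 -0.0019]
0.9 [ 0.0004  0.0087 -0.0061]
1.0 [ 0.0005  0.0139 -0.0098]
1.1 [ 0.0006  0.0195 -0.013 ]
1.2 [ 0.0007  0.0253 -0.0156]
```

View pics/c6.png

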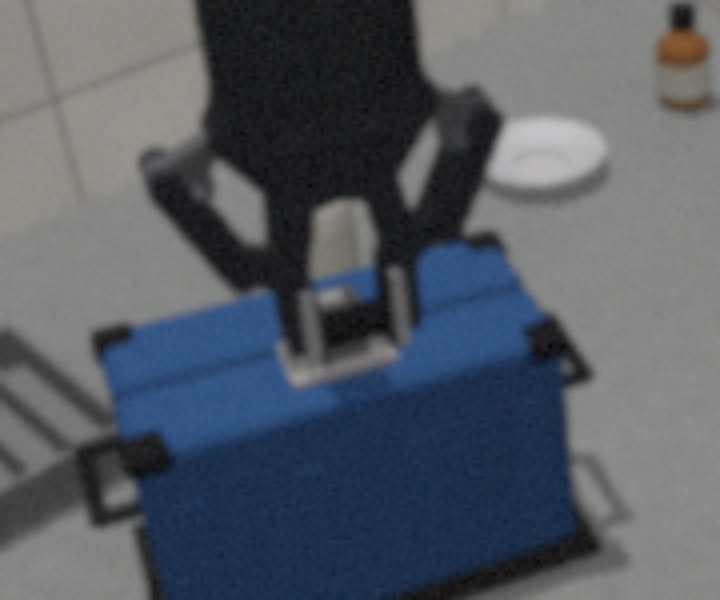

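The lever is lifted, with the bar still between the pads near crop (355,325). I'll continue along the arc.

Call:
drive_tool(
  motion=[
    [[0,0.006,-0.005,0,0.015],[0,0.007,-0.005,0,0.015],[0,0.007,-0.004,0,0.015],[0,0.007,-0.003,0,0.015]],
  ],
)

```text
clock: 5.82
tcp_pos: [0.6148, 0.1824, 0.2135]
eef_rot: [-2.593, -1.753, -0.033]
wrist_force: [1.7, 2.9, -5.4]
width: 0.317
```

```bash
python3 a.py  1.1 1.2 1.3 1.4 1.5 1.6 1.65
```

```text
t 5.825 fwd 0.0446 side -0.0004 up 0.0643 theta 1.278 F [ 1.7  2.9 -5.4] M [ 0.56 -0.01  0.  ] w 0.317 xang 68.1 [ 0.011  0.022 -1.   ]
1.1 [ 0.0002 -0.0096  0.0072]
1.2 [ 0.0003 -0.0038  0.0046]
1.3 [0.0003 0.0023 0.0026]
1.4 [0.0004 0.0085 0.0013]
1.5 [0.0004 0.0149 0.0005]
1.6 [0.0004 0.0213 0.0004]
1.65 [0.0004 0.0245 0.0006]
```

Call:
drive_tool(
  motion=[
    [[0,0.007,0.0005,0,0.015],[0,0.007,0,0,0.015],[0,0.007,0,0,0.015],[0,0.003,0,0,0.015],[0,0,0,0,0.015]],
  ],
)

```text
clock: 6.45
tcp_pos: [0.6372, 0.1735, 0.2161]
eef_rot: [-2.591, -1.752, -0.03]
wrist_force: [-1.4, 1.5, 1.9]
width: 0.315
```

```bash
python3 a.py 1.6 1.65
python3 - <<'E'
from h import *
s=cam('side','s7')
a=cv2.imread('pics/s7.png')[130:280,80:260]
cv2.imwrite('pics/c7.png',cv2.resize(a,None,fx=4,fy=4))
E
```

```text
t 6.45 fwd 0.0687 side -0.0003 up 0.0669 theta 1.641 F [-1.4  1.5  1.9] M [ 0.33  0.7  -0.03] w 0.315 xang 68.1 [ 0.008  0.022 -1.   ]
1.6 [ 0.0002 -0.0028  0.0029]
1.65 [0.0002 0.0004 0.0031]
```

View pics/c7.png

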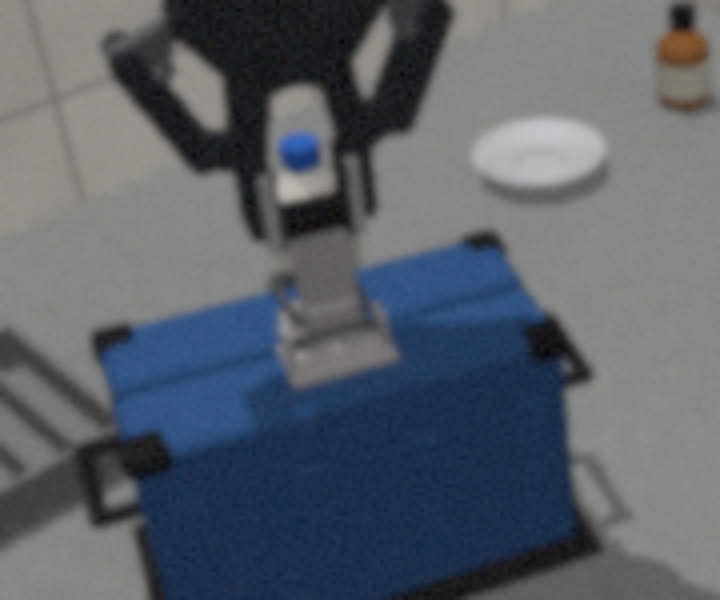

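The lever stands upright, with the bar between the pads at crop (315,215). I'll open the fingers and then retreat straight up.

Call:
drive_tool(
  motion=[
    [[0,0,0,0,0.05],[0,0,0,0,0.085],[0,0,0,0,0.085],[0,0,0,0,0.085],[0,0,0,0,0.085]],
  ],
)

```text
clock: 7.12
tcp_pos: [0.6388, 0.1708, 0.2158]
eef_rot: [-2.596, -1.753, -0.032]
wrist_force: [-1.4, -0.9, 0.5]
width: 0.996
```

Call:
drive_tool(
  motion=[
    [[0,0,-0.02,0,0.085],[0,0,-0.03,0,0.085],[0,0,-0.03,0,0.085],[0,-0.02,-0.03,0,0.085],[0,-0.03,-0.01,0,0.085]],
  ],
)

```text
clock: 7.75
tcp_pos: [0.5921, 0.1861, 0.3443]
eef_rot: [-2.6, -1.749, -0.036]
wrist_force: [1.0, 0.4, 0.1]
width: 0.996
```

Call:
drive_tool(
  motion=[
    [[0,-0.04,0,0,0.085],[0,-0.04,0,0,0.085],[0,-0.03,0,0,0.085],[0,0,0,0,0.085]],
  ],
)

```text
clock: 8.25
tcp_pos: [0.487, 0.2314, 0.3527]
eef_rot: [-2.599, -1.755, -0.056]
wrist_force: [0.7, -0.4, 0.4]
width: 0.998
```

```bash
python3 a.py
python3 - <<'E'
from h import *
s=cam('side','s8');t=cam('top','t8')
a=cv2.imread('pics/s8.png')[130:280,80:380]
b=cv2.imread('pics/t8.png')[100:250,100:430]
cv2.imwrite('pics/c8.png',cv2.resize(np.vstack([cv2.resize(a,(330,150)),b]),None,fx=2,fy=2))
E
```

```text
t 8.25 fwd -0.0923 side -0.0022 up 0.2035 theta 0.916 F [ 0.7 -0.4  0.4] M [-0.01  0.   -0.02] w 0.998 xang 68.1 [ 0.027  0.024 -0.999]
```

View pics/c8.png

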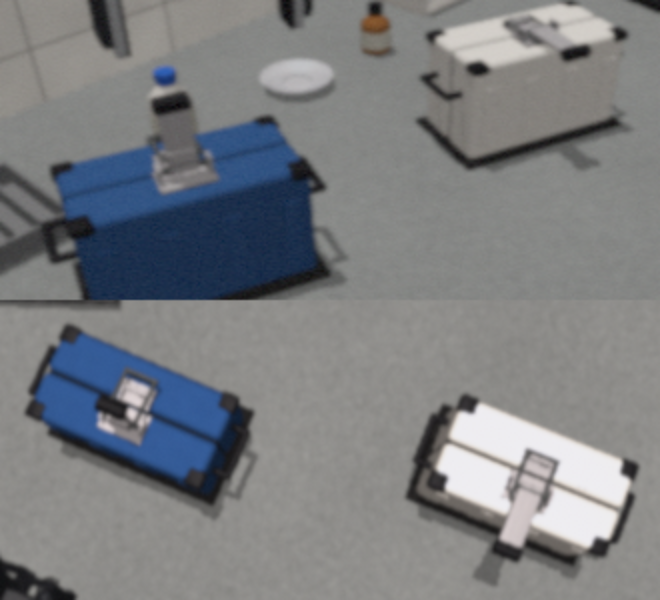

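Released, the blue lever stands upright with its grip at side pixel ≈(158,181) and top pixel ≈(156,154). The white lever is still level and the gripper is clear. One numeric check of the angle before handing in.

Run:
```python
from h import *
s=env.grab_frame('side');t=env.grab_frame('top')
g=tri(s,(158.2,181.5),t,(156,154));p=np.array([.6328,.1748,.142]);u=np.array([np.cos(-.38),np.sin(-.38),0])
print(g,'theta',np.arctan2(g[2]-p[2],-(g-p)@u))
env.finish_job()
```

```text
[0.63410887 0.17304758 0.20747629] theta 1.5992799578539827
the job is handed in; nothing more can be done
```

The blue case's latch lever is open and standing just past upright, and the job is handed in. I pinched the grip bar across its flat ends, lifted it along its arc past upright, then let go and backed the gripper away.

- **Lever angle:** after release, two-view triangulation puts the blue lever at about 1.60 rad, so it holds by itself.
- **White case:** in the last pictures its lever is still level and latched.
- **Forces and time:** the arm was at 8.25 s with the gripper clear and the wrist force near zero. The highest force reading I saw was about 12 N, during the lift.
- **Disagreements:**
  - The network's top-view spot for the grip was about 20 pixels off the black bar, so I used the enlarged pictures and a fit of the case model instead.
  - The tool drifted up to 15 mm sideways on the way down, which I corrected before gripping.
- **Not measured:** I didn't separately check that the hook is free of the keeper. I take that from the lever's angle.

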